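# Unload a pinned specimen carrier from the microscope's exchange dock

### The arm

A 6-joint arm with a two-finger parallel gripper is mounted at the origin on the work surface. World frame = base frame: x ahead of the robot, y to its left, z up, the work surface at z = 0. Lengths are in m, angles in degrees, forces in N, time in s.
With the tool pointing down it reaches from about 0.325 to 0.775 m from the base axis. Payload 5.5 kg.
Tool frame: the origin (TCP) lies at the very end of the fingers, on their centre line; the grasp point (between the pads) lies 19 mm behind it (arm.grip_depth is the distance from the TCP to the grasp point, in m); z points along the fingers, x is the direction in which the jaws open and shut, and the axes are right-handed (so a half turn about z gives the same grasp; the last joint's range is limited). The gripper opens to 88 mm and grips with 3 to 60 N. Pads are 20 mm wide; open, the fingers measure 115 mm over their backs; the gripper's body (75 mm by 178 mm) begins 61 mm behind the grasp point.
Start: joints at [63.214, 5.22, 70.514, -0, 104.267, -3.249], TCP at [0.24, 0.55, 0.223] pointing down, gripper open.
Joint ranges: [-164.24, 164.24], [-49.07, 125.15], [9.68, 141.18], [-86.29, 266.29], [3.28, 154.24], [-151.56, 151.56]. Speed limits (degrees/s): [147.25, 147.25, 172.46, 180, 180, 180].

### API

Orientations are given as [roll, pitch, yaw] about the fixed x, y, z axes, in that order (R = Rz(yaw) Ry(pitch) Rx(roll)).
In Python, from workcell import sensors, eyes, workorder, arm gives the robot as it stands.
- The arm moves only by the tool arm_command, never from a script. Its argument "series" is a list that holds one entry, the list of rows, each a list of 6 numbers: the shift along the world's x, y, z in m, then the turn, a rotation vector about the world's x, y, z in degrees. In form: [[[tx, ty, tz, ax, ay, az], ...]]. A call has 1 to 5 rows; each row is the pose to reach, as a shift and turn from the pose measured when the call began; what a row does not reach only later rows make up. A row lasts 1/8 s, in which the tool goes at most 62.5 mm and 10.7 degrees, less where a joint would pass 70% of its speed; a pose out of reach is approached as far as the arm can. A call with a gripper value outside its range is refused whole. "hand" is the closure in counts, from 0 (fully open) to 255 (shut), set as the call begins (left out, the last holds). The fingers move at their own pace and stop on an object; "squeeze" is the grip in N (left out, the last holds). Time passes only in rows, so rows that repeat a pose let the fingers close. It gives the time, the measured TCP pose, the force and the opening at its end, in the units of the state.
- sensors.read_state(): the state, without advancing time (a new reading comes with each control period).
- eyes.read_camera(name): name is "scene" or "top" or "wrist"; returns the picture (400x640x3 uint8, red, green, blue); there is no depth.
- eyes.calibration(name): a dict with "fx", "fy", "cx", "cy" (pixels), "cam_to_world" (4x4, takes a point from camera to world coordinates). Camera axes: x right, y down, z forward; pixel columns grow to the right and rows downward; lengths in m; the calibration is good to about 2 mm. A picture is of the moment at which its call begins: read the wrist's pose just before it. calibration takes no time and is no camera call; for the wrist camera it gives the pose at the moment of the call.
- workorder.finish_job(): hands the job in, once; it reports no verdict.
The state is a dict: "time": time; "joints": joint angles; "joint_vel": joint speeds; "joint_torque": joint torques, N m; "tcp_pos": TCP position; "tool_rot": TCP orientation; "ft_force": force on the tool from outside, world axes, zero at the start; "wrist_torque": the same for the moment, N m; "width": finger opening in m.
Only numpy, scipy, OpenCV 4.12 (cv2) and the standard library are available. Lean on these libraries where they do the work, as an engineer would, in place of code of your own. Each camera call takes 0.05 s, during which the arm holds its last target.

### The job

Take the drift (the steel rod with the square black handle) off its rest and, holding it, push it into the bore in the dock's right-hand cheek (right as seen from the robot) to drive the lock pin clear of the carrier's channel; then lay the drift back on its rest. Slide the specimen carrier forward from under the dock's two side clips, lift it clear and, keeping it about level, lower it flat into the empty tray, either way round, without dropping it in from above. Leave the pin driven out, and do not disturb the other carrier or the other things on the table.

Things in the scene. Friction and masses are not known exactly. Their poses are not given: they have to be found in the camera images.
- dock: Exchange dock, fixed. White deck 192 x 86 mm, top 30 mm above the table, front end at x=-106 mm (a carrier may hang over it), and behind it (+x) a white housing 170 mm wide, 75 mm high. Origin: on the table, under the centre of the carrier's bed. -x is forward, the way the carrier slides out; +y is left; z up.
- clips (a point): Midway between the two aluminium clips, level with their tops (55 mm above the table); axes as the dock's. The clips overhang the carrier's side edges by 11 mm from x=+18 to +78 mm in the dock; underside 45 mm above the table, 5 mm over the plate; 28 mm free between them.
- cheeks (a point): Midway between the dock's two front cheeks, level with their tops (54 mm above the table); axes as the dock's. The cheeks span x=-106 to -72 mm in the dock and 27 to 45 mm either side of the midline; the carrier slides out between them (channel 54 mm wide). An 18 x 18 mm square bore along y goes through both, its axis at x=-89 mm, 39 mm above the table.
- bore_mouth (a point): Centre of the bore's mouth on the outer face of the dock's right cheek (y=-45 mm in the dock); its axes are parallel to the dock's; the drift goes in along +y.
- lock_pin (a joint): Lock pin: dark steel, 14 mm across, 78 mm long, in the bore across the channel, in front of the carrier's plate. Value: metres driven towards dock +y, 0 to 0.075 (hard stop). At 0 its right end is 12 mm inside the right cheek's mouth, its left end flush. Starts at 0 to 0.010; clear of the channel from 0.060 on. Tight: takes 5 to 7 N and stays where left.
- carrier: Specimen carrier to unload, aluminium, 0.3 kg: plate 150 (x) x 50 (y) x 10 mm, three round stubs on its midline (x=0, 27, 54 mm; tops 18.5 mm above its underside), an upright grip fin at its front end. Origin: centre of its underside. It starts flat on the dock's deck, axes nearly parallel to the dock's, origin within 5 mm of the dock's in x and y.
- carrier_fin (a point): Top centre of the carrier's fin: 45 mm ahead (-x) of the carrier's origin, 56 mm above its underside. The fin is 40 mm long (x), 14 mm thick (y) and stands 46 mm above the plate; pinch it across y, in its upper half so that fingertips stay over the cheeks.
- drift: Drift: black square handle 90 (x) x 22 x 22 mm and a round steel rod 10 mm across and 95 mm long out of its +x end, 0.14 kg. Origin: centre of the handle's underside; rod axis 11 mm above it. Pinch the middle of the handle across y. It starts in its rest with its axes parallel to the rest's.
- drift_tip (a point): Tip of the drift's rod, 140 mm along +x from the drift's origin, on the rod's axis.
- rest: Drift rest, fixed: base 110 x 46 x 8 mm with two black saddles, 12 mm thick, at x=-30 and +30 mm, on which the drift's handle lies (saddle tops 30 mm above the table), between side lips 9 mm higher and 32 mm apart. 48 mm free between the saddles. Origin: underside centre. x along the drift.
- tray_empty: Empty carrier tray, grey plastic, fixed: open box 174 (x) x 74 (y) x 18 mm outside, 164 x 64 mm inside, floor 5 mm thick. Origin: underside centre. It and tray_used may swap places.
- tray_used: Second, identical tray, fixed, in which the other carrier lies.
- spare: The other carrier, of the same shape and size with two stubs, lying in tray_used, its fin towards the tray's -x. Leave it alone.
- jar: Amber jar, 56 mm across, 95 mm tall, standing; origin underside. Leave alone.
- bottle: White bottle, 68 mm across, 170 mm tall, standing; origin underside. Leave alone.
- screwdriver: Screwdriver, 170 mm long, lying. Leave alone.
- carton: Carton 90 x 60 x 50 mm; origin underside centre. Leave alone.
- dish: Low steel dish, 84 mm across, 16 mm tall. Leave alone.
- mouse: Black computer mouse, about 86 x 62 x 31 mm. Leave alone.
Mind the look-alikes: they are no part of the job. What is shaped like the carrier but red or yellow is not meant.

How it is judged:
By the outcome, as a careful person would: the job done as asked, in the order asked, and still so for the second after the job is handed in, with the robot touching nothing.
It also fails if it takes over 69 s, if anything falls off the work surface, if the arm or the gripper's body presses on something with over 40 N, if the wrist force passes 120 N, or if a joint passes its speed limit or range.

## Working session

There is one attempt and no reset: what is moved stays moved. The work goes in short steps, Python scripts to look and compute and a tool call to move; the robot and the scene stay as the last step left them, time stands still between calls to the robot, and variables do not carry over. Pictures are saved under pics/ and viewed, and the job is handed in when it is done.

Besides the shell and the picture viewer there is one more tool, called after "Call:" as name([rows], argument=value, ...), one row to a line, values as JSON. arm_command: Moves the arm, as the interface text tells. Its arguments: {"type":"object","properties":{"series":{"type":"array"},"hand":{"type":"number"},"squeeze":{"type":"number"}},"required":["series"]}

```bash
mkdir -p pics; ls; python3 - <<'E'
from workcell import sensors, eyes, workorder, arm
import cv2,numpy as np
s=sensors.read_state();print(s)
for n in("scene","top"):
    im=eyes.read_camera(n);cv2.imwrite(f"pics/{n}0.png",im[:,:,::-1]);c=eyes.calibration(n);print(n,c)
E
```

```text
pics
{'time': 0.0, 'joints': array([ 6.32140348e+01,  5.26287041e+00,  7.05802771e+01, -4.34424082e-05,
        1.04268545e+02, -3.24696831e+00]), 'joint_vel': array([ 0.12912665,  0.03016824,  0.05451406, -0.05153455,  0.04287922,
        0.02921092]), 'joint_torque': array([-2.17232693e-03, -4.46466208e+01, -4.06434810e+01,  6.95839967e-02,
        2.97559379e-02, -1.34479328e-04]), 'tcp_pos': array([0.23947318, 0.54980954, 0.22152518]), 'tool_rot': array([-1.79993716e+02,  1.11515520e-01,  6.64609985e+01]), 'ft_force': array([-0.36299286,  0.56651152,  0.05498031]), 'wrist_torque': array([ 0.01816386,  0.0042144 , -0.01227684]), 'width': 0.0880443125950302}
scene {'fx': 384.6942219838297, 'fy': 384.6942219838297, 'cx': 321.9134905216057, 'cy': 190.96289122557803, 'cam_to_world': array([[ 0.62643503,  0.63838803, -0.44725818,  1.0568905 ],
       [ 0.77930754, -0.50109515,  0.37627572, -0.47836274],
       [ 0.01609101, -0.58426396, -0.81140416,  1.07855096],
       [ 0.        ,  0.        ,  0.        ,  1.        ]])}
top {'fx': 461.8322825279451, 'fy': 461.8322825279451, 'cx': 320.31916123448406, 'cy': 205.253609812972, 'cam_to_world': array([[-0.02910681, -0.99881855,  0.03891399,  0.48677399],
       [-0.99957057,  0.02895269, -0.00451842, -0.01729672],
       [ 0.00338642, -0.0390288 , -0.99923235,  1.22116536],
       [ 0.        ,  0.        ,  0.        ,  1.        ]])}
```

View pics/top0.png

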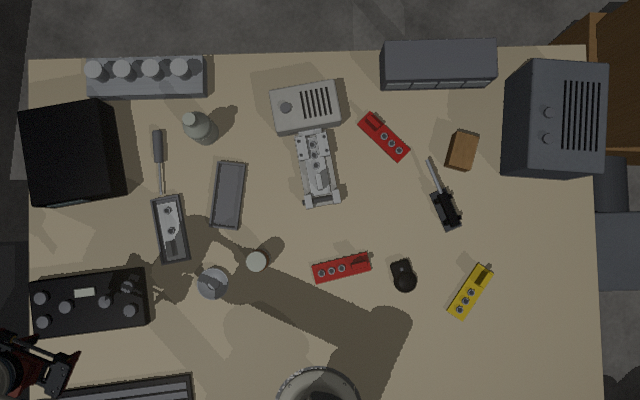

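View pics/scene0.png

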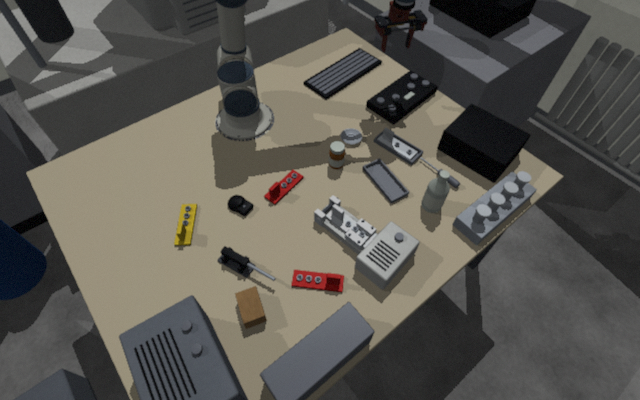

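The top view shows these items:
- The dock with the white housing is at (305,105), with the carrier on it at (318,165).
- The drift is on its rest at (445,208), rod tip near (430,158).
- The empty tray is at (229,194), and the used tray with the spare is at (170,228).
- Look-alikes are the red carriers at (384,136) and (341,268), the yellow one at (470,291), and the spare at (170,225). For the drift, the screwdriver at (160,160) could be confused.

I'll check close crops.

```bash
cat > h.py <<'E'
import numpy as np,cv2
from workcell import sensors, eyes
def bp(c,u,v,z):
    T=c["cam_to_world"];d=T[:3,:3]@np.array([(u-c["cx"])/c["fx"],(v-c["cy"])/c["fy"],1.]);o=T[:3,3]
    return o+d*(z-o[2])/d[2]
def pj(c,P):
    T=c["cam_to_world"];q=(np.atleast_2d(P)-T[:3,3])@T[:3,:3]
    return np.c_[q[:,0]/q[:,2]*c["fx"]+c["cx"],q[:,1]/q[:,2]*c["fy"]+c["cy"]]
def crop(im,x0,y0,x1,y1,k,name,step=10):
    a=cv2.resize(im[y0:y1,x0:x1,::-1],None,fx=k,fy=k,interpolation=cv2.INTER_CUBIC)
    for u in range((x0//step+1)*step,x1,step): cv2.putText(a,str(u),((u-x0)*k,8),0,.3,(0,255,0),1);cv2.line(a,((u-x0)*k,10),((u-x0)*k,16),(0,255,0),1)
    for v in range((y0//step+1)*step,y1,step): cv2.putText(a,str(v),(0,(v-y0)*k+3),0,.3,(0,255,0),1);cv2.line(a,(22,(v-y0)*k),(28,(v-y0)*k),(0,255,0),1)
    cv2.imwrite("pics/"+name,a)
E
python3 - <<'E'
import cv2
from h import *
im=cv2.imread("pics/top0.png")[:,:,::-1]
crop(im,260,75,360,215,4,"c_dock.png")
crop(im,400,145,480,240,6,"c_drift.png")
crop(im,140,150,260,270,5,"c_tray.png")
E
```

```text
(no output)
```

View pics/c_dock.png

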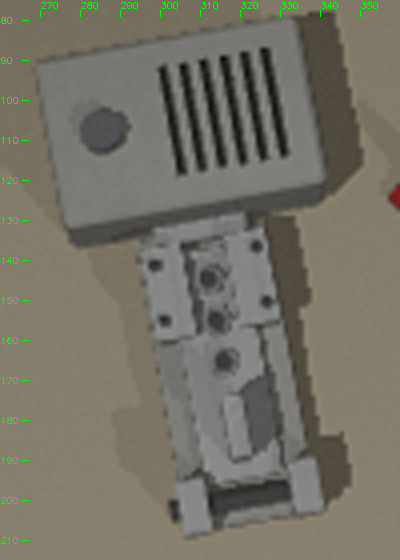

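View pics/c_drift.png

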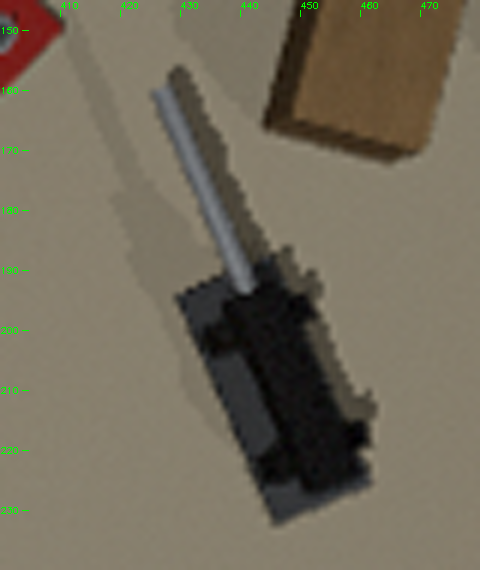

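View pics/c_tray.png

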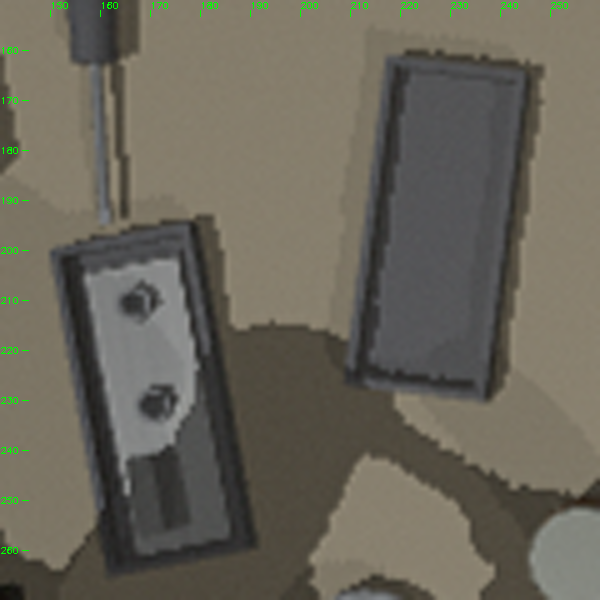

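```bash
cat >> h.py <<'E'
from scipy.optimize import least_squares
def W(p,L):
    L=np.atleast_2d(L);c,s=np.cos(p[2]),np.sin(p[2])
    return np.c_[p[0]+c*L[:,0]-s*L[:,1],p[1]+s*L[:,0]+c*L[:,1],L[:,2]]
def fit(c,L,uv,p0):
    L=np.array(L,float)/1000;uv=np.array(uv,float)
    r=least_squares(lambda p:(pj(c,W(p,L))-uv).ravel(),p0,loss='soft_l1')
    print(np.round([r.x[0],r.x[1],np.degrees(r.x[2])],4),"res",np.round((pj(c,W(r.x,L))-uv),1).tolist());return r.x
E
python3 - <<'E'
from h import *
c=eyes.calibration("top")
print("dock");fit(c,[(-106,45,54),(-106,27,54),(-106,-45,54),(-106,-27,54),(-72,-45,54),(-72,45,54),(18,14,55),(18,-14,55)],
 [(306.5,209.5),(313.2,207.5),(341,203.2),(334.2,204.2),(338.7,189.2),(304.2,195.5),(309.2,158.7),(321.5,156.2)],[.6,0,0.2])
print("rest");fit(c,[(55,23,8),(-55,23,8),(-55,-23,8)],[(429.5,194.5),(446.3,232.3),(461.8,225.8)],[.5,-.25,.4])
print("drift");fit(c,[(140,0,41),(45,0,41)],[(426.7,160),(441.2,193.3)],[.5,-.25,.4])
print("tray");fit(c,[(87,37,18),(87,-37,18),(-87,-37,18),(-87,37,18)],[(217.6,161.4),(245.6,163),(238,230),(209.4,226)],[.5,.2,-.1])
w=eyes.calibration("wrist");T=w["cam_to_world"];s=sensors.read_state();print(w,s["tcp_pos"],s["tool_rot"])
E
```

```text
dock
[ 0.6354 -0.016   8.2418] res [[-0.3, -0.6], [0.0, 0.2], [0.3, -0.4], [0.1, -0.2], [0.2, 0.4], [-0.3, 0.2], [0.7, -0.1], [-0.7, 0.6]]
rest
[ 0.5121 -0.3521 21.4793] res [[-0.2, -0.3], [-0.2, 0.4], [0.4, -0.0]]
drift
[ 0.5116 -0.3498 21.3222] res [[-0.1, -0.3], [0.1, 0.3]]
tray
[ 0.5675  0.218  -7.966 ] res [[-0.1, -1.0], [0.0, 0.5], [-0.1, -0.3], [0.2, 0.6]]
{'fx': 286.22663821857225, 'fy': 286.22663821857225, 'cx': 320.05306166042993, 'cy': 202.4373541031548, 'cam_to_world': array([[ 0.40009593,  0.87443992,  0.27436852,  0.16395721],
       [ 0.91646961, -0.38089869, -0.12247303,  0.58224501],
       [-0.0025887 ,  0.30045137, -0.95379362,  0.38431637],
       [ 0.        ,  0.        ,  0.        ,  1.        ]])} [0.2394657  0.54984915 0.22164842] [-1.79994277e+02  9.74823055e-02  6.64650084e+01]
```

```bash
python3 - <<'E'
from h import *
c=eyes.calibration("top")
im=cv2.imread("pics/top0.png")[:,:,::-1]
crop(im,340,95,430,185,6,"c_red.png")
D=np.array([.6354,-.016]);t=np.radians(8.24);R=np.array([[np.cos(t),-np.sin(t)],[np.sin(t),np.cos(t)]])
for uv in [(410,150),(398,162)]:
    P=bp(c,*uv,.01);print(uv,P,R.T@(P[:2]-D))
E
```

```text
(410, 150) [ 0.67292679 -0.26355446  0.01      ] [ 0.0016599  -0.25037715]
(398, 162) [ 0.6420504  -0.23075139  0.01      ] [-0.02419641 -0.21348752]
```

View pics/c_red.png

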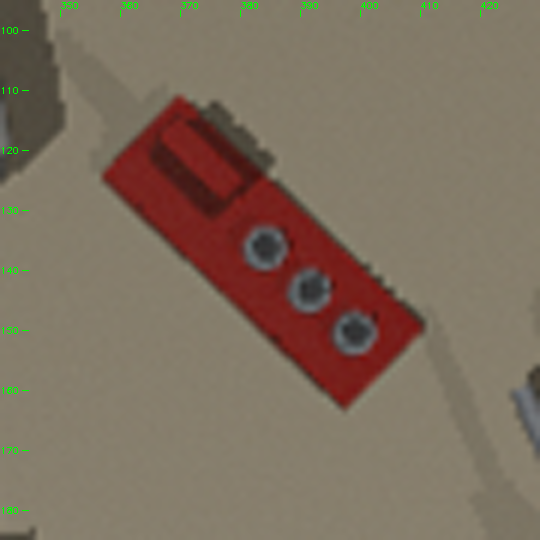

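Call:
arm_command([
  [[0.018, -0.06, 0, 0, 0, -9], [0.036, -0.12, 0, 0, 0, -18], [0.054, -0.18, 0, 0, 0, -27], [0.072, -0.24, 0, 0, 0, -36], [0.09, -0.3, 0, 0, 0, -45]],
], hand=0, squeeze=30)

```text
time: 0.72
tcp_pos: [0.3292, 0.2488, 0.2212]
tool_rot: [180.0, 0.1, 21.2]
ft_force: [0.7, 0.2, 0.9]
width: 0.0877
```

Call:
arm_command([
  [[0.018, -0.06, 0, 0, 0, -9], [0.036, -0.12, 0, 0, 0, -18], [0.054, -0.18, 0, 0, 0, -27], [0.072, -0.24, 0, 0, 0, -36], [0.09, -0.3, 0, 0, 0, -45]],
])

```text
time: 1.35
tcp_pos: [0.4185, -0.0508, 0.2211]
tool_rot: [-180.0, 0.1, -24.1]
ft_force: [1.8, -0.3, 0.5]
width: 0.088
```

Call:
arm_command([
  [[0.018, -0.06, -0.01, 0, 0, -9], [0.036, -0.12, -0.02, 0, 0, -18], [0.054, -0.18, -0.03, 0, 0, -27], [0.072, -0.24, -0.04, 0, 0, -36], [0.09, -0.3, -0.05, 0, 0, -44.8]],
])

```text
time: 1.98
tcp_pos: [0.5068, -0.3465, 0.1713]
tool_rot: [-180.0, 0.1, -69.2]
ft_force: [0.8, -0.1, 1.1]
width: 0.0878
```

```bash
python3 - <<'E'
from h import *
s=sensors.read_state();c=eyes.calibration("wrist");im=eyes.read_camera("wrist");print(s["tcp_pos"],s["tool_rot"],s["joint_vel"].round(2))
np.savez("w1.npz",im=im,**c)
crop(im,0,0,640,400,1,"w1.png",50)
# overlays
P=W([.512,-.3505,np.radians(21.4)],np.array([(140,0,41),(45,0,41),(45,11,52),(45,-11,52),(-45,11,52),(-45,-11,52)])/1000)
print(pj(c,P).round(1))
E
```

```text
[ 0.5067695  -0.34650138  0.17126539] [-1.79996849e+02  1.20213960e-01 -6.92169167e+01] [-28.89  57.63 -52.77   0.24  -5.63  40.72]
[[323.4  42.6]
 [324.2 147.9]
 [313.1 149.3]
 [335.6 149.1]
 [314.7 234.2]
 [335.2 234. ]]
```

View pics/w1.png

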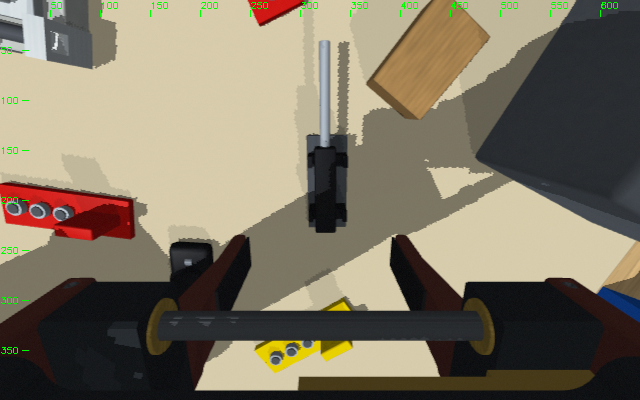

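Call:
arm_command([
  [[0.005, -0.004, -0.03, 0, 0, 0.6], [0.005, -0.004, -0.05, 0, 0, 0.6], [0.005, -0.004, -0.05, 0, 0, 0.6], [0.005, -0.004, -0.05, 0, 0, 0.6]],
])

```text
time: 2.52
tcp_pos: [0.5118, -0.356, 0.1171]
tool_rot: [179.8, 0.2, -69.2]
ft_force: [-0.3, -0.3, 0.4]
width: 0.088
```

```bash
python3 - <<'E'
from h import *
s=sensors.read_state();c=eyes.calibration("wrist");im=eyes.read_camera("wrist");print(s["tcp_pos"],s["tool_rot"],s["joint_vel"].round(2))
np.savez("w2.npz",im=im,**c)
crop(im,220,0,420,200,4,"w2.png",10)
P=W([.512,-.3505,np.radians(21.4)],np.array([(140,0,41),(45,0,41),(45,11,52),(45,-11,52),(-45,11,52),(-45,-11,52)])/1000)
print(pj(c,P).round(1))
E
```

```text
[ 0.5117771  -0.35603657  0.11709262] [ 1.79765227e+02  1.51691785e-01 -6.91791270e+01] [ 0.1  -0.55 -0.98 -0.09 -0.11  0.02]
[[309.7  26.7]
 [312.2 156.8]
 [298.  159.1]
 [325.6 158.8]
 [301.5 259.9]
 [326.1 259.7]]
```

View pics/w2.png

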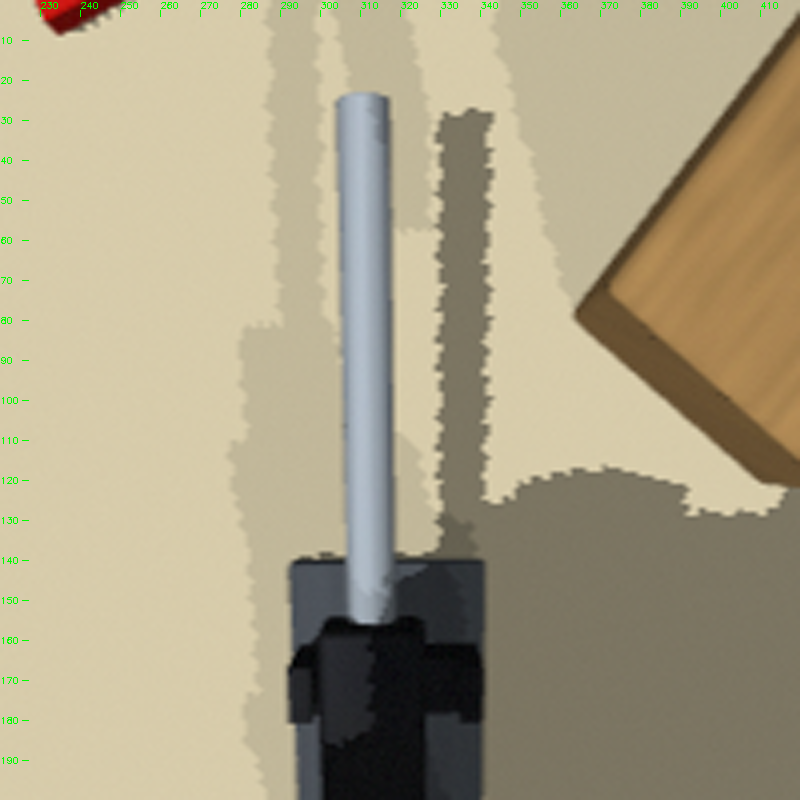

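```bash
python3 - <<'E'
from h import *
d=np.load("w2.npz");c={k:d[k] for k in d}
p=fit(c,[(140,0,41),(45,0,41),(45,11,52),(45,-11,52)],[(310,23.5),(312,155.8),(300,156),(325.7,156)],[.51,-.35,.37])
fit(c,[(55,23,8),(55,-23,8)],[(292.5,140.5),(341,140)],[.51,-.35,.37])
print(sensors.read_state()["tcp_pos"])
E
```

```text
[ 0.514  -0.3501 21.4393] res [[0.0, 0.1], [0.6, -1.4], [-1.6, 0.5], [0.4, 0.2]]
[ 0.5136 -0.3536 21.3642] res [[-0.5, 0.0], [0.5, 0.0]]
[ 0.51200347 -0.35623613  0.11762779]
```

Call:
arm_command([
  [[0.002, 0.006, -0.03, 0, 0, 0.6], [0.002, 0.006, -0.06, 0, 0, 0.6], [0.002, 0.006, -0.0935, 0, 0, 0.6], [0.002, 0.006, -0.0935, 0, 0, 0.6], [0.002, 0.006, -0.0935, 0, 0, 0.6]],
])

```text
time: 3.2
tcp_pos: [0.515, -0.3507, 0.0267]
tool_rot: [179.9, -0.1, -68.6]
ft_force: [0.2, -0.6, 0.8]
width: 0.0879
```

Call:
arm_command([
  [[0, 0, 0, 0, 0, 0], [0, 0, 0, 0, 0, 0], [0, 0, 0, 0, 0, 0], [0, 0, 0, 0, 0, 0], [0, 0, 0, 0, 0, 0]],
], hand=255, squeeze=40)

```text
time: 3.82
tcp_pos: [0.5149, -0.3507, 0.0266]
tool_rot: [179.9, -0.0, -68.6]
ft_force: [-0.4, -0.4, 0.2]
width: 0.0417
```

Call:
arm_command([
  [[0, 0, 0, 0, 0, 0], [0, 0, 0, 0, 0, 0], [0, 0, 0, 0, 0, 0], [0, 0, 0, 0, 0, 0]],
], hand=255)

```text
time: 4.32
tcp_pos: [0.5148, -0.3506, 0.0265]
tool_rot: [179.9, -0.0, -68.6]
ft_force: [-0.3, 0.7, 0.5]
width: 0.0221
```

Call:
arm_command([
  [[0, 0, 0.03, 0, 0, 0], [0, 0, 0.08, 0, 0, 0], [0, 0, 0.12, 0, 0, 0], [0.006, 0.02, 0.134, 0, 0, 9], [0.013, 0.04, 0.134, 0, 0, 18]],
])

```text
time: 4.95
tcp_pos: [0.5285, -0.3108, 0.1626]
tool_rot: [179.9, -0.2, -50.3]
ft_force: [0.5, -0.5, -2.1]
width: 0.022
```

Call:
arm_command([
  [[0.007, 0.025, 0, 0, 0, 9], [0.014, 0.05, 0, 0, 0, 18], [0.021, 0.075, 0, 0, 0, 28], [0.028, 0.1, 0, 0, 0, 38], [0.035, 0.125, 0, 0, 0, 48]],
])

```text
time: 5.58
tcp_pos: [0.5636, -0.185, 0.1623]
tool_rot: [179.9, -0.2, -2.0]
ft_force: [-0.8, 0.4, -1.0]
width: 0.0213
```

Call:
arm_command([
  [[0.004, 0.018, 0, 0, 0, 10.2], [0.004, 0.018, 0, 0, 0, 10.2], [0.004, 0.018, 0, 0, 0, 10.2], [0.004, 0.018, 0, 0, 0, 10.2]],
])

```text
time: 6.08
tcp_pos: [0.5673, -0.1679, 0.1622]
tool_rot: [179.9, -0.2, 8.0]
ft_force: [0.4, 0.0, -1.5]
width: 0.022
```

```bash
python3 - <<'E'
from h import *
s=sensors.read_state();c=eyes.calibration("wrist");im=eyes.read_camera("wrist");print(s["tcp_pos"],s["tool_rot"],s["joint_vel"].round(2))
np.savez("w3.npz",im=im,**c)
crop(im,170,0,470,220,2,"w3.png",20);cv2.imwrite("pics/w3f.png",im[:,:,::-1])
p=[.6354,-.016,np.radians(8.24)]
print(pj(c,W(p,np.array([(-106,45,54),(-106,27,54),(-106,-45,54),(-106,-27,54),(-72,-45,54),(-72,-27,54),(-72,45,54),(18,14,55),(18,-14,55),(-98,-45,48),(-80,-45,48)])/1000)).round(1))
E
```

```text
[ 0.56732093 -0.16790481  0.16222464] [179.92211601  -0.19091384   8.03838857] [ 0.02 -0.02 -0.12  0.23  0.06 -0.49]
[[297.2 -25.3]
 [297.8   1.2]
 [300.1  95.8]
 [299.6  73.7]
 [338.4  95.6]
 [338.7  73.5]
 [340.1 -25.4]
 [449.   18.6]
 [444.6  56.3]
 [309.3  96.1]
 [329.2  96. ]]
```

View pics/w3f.png

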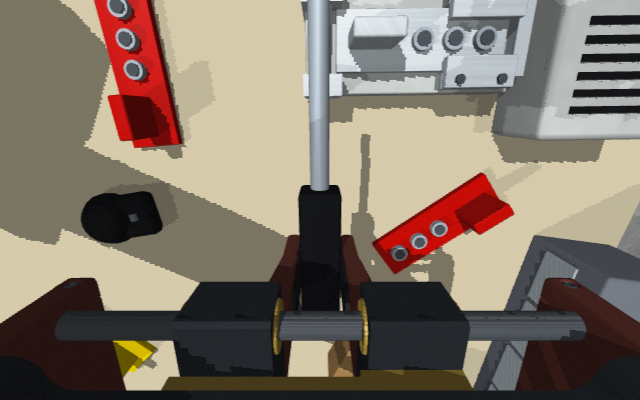

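View pics/w3.png

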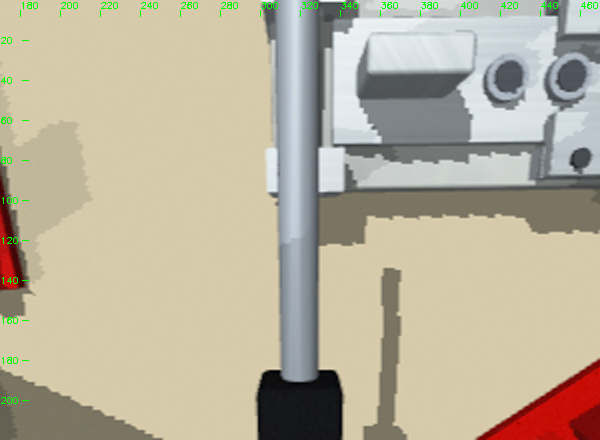

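```bash
python3 - <<'E'
from h import *
d=np.load("w3.npz");c={k:d[k] for k in d}
p=fit(c,[(-106,-45,54),(-72,-45,54),(-106,-27,54),(-72,-27,54),(78,-14,55),(18,-14,55)],[(303.5,96.3),(342,96),(302.5,74),(341.5,73.7),(522,55),(446.5,55.5)],[.63,-.016,.14])
p=fit(c,[(-106,-45,54),(-72,-45,54),(-106,-27,54),(-72,-27,54)],[(303.5,96.3),(342,96),(302.5,74),(341.5,73.7)],[.63,-.016,.14])
for a in(98.04,98.44):
  a=np.radians(a);t=np.array([.5673,-.1679]);print([pj(c,[*(t+r*np.array([np.cos(a),np.sin(a)])),.1767]).round(1).tolist() for r in(.045,.1,.135)])
im=d["im"];crop(im,420,0,560,100,5,"w3b.png",10)
# fin edges of carrier
crop(im,320,0,460,100,5,"w3c.png",10)
E
```

```text
[ 0.6379 -0.0153  8.6543] res [[-0.1, -0.0], [-0.3, -0.2], [0.3, 0.2], [0.4, 0.0], [-3.7, -0.2], [1.3, 0.1]]
[ 0.6378 -0.0151  8.7629] res [[-0.2, 0.0], [-0.4, -0.2], [0.2, 0.2], [0.3, -0.0]]
[[[319.8, 184.8]], [[319.7, 72.1]], [[319.6, -15.3]]]
[[[319.2, 184.8]], [[318.2, 72.1]], [[317.4, -15.3]]]
```

View pics/w3b.png

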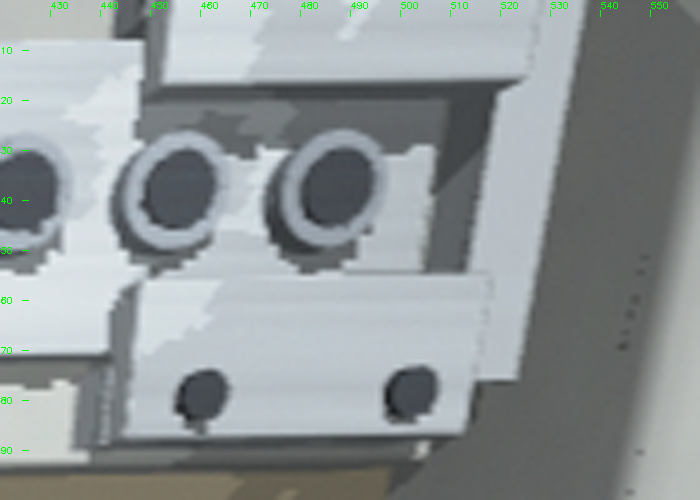

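View pics/w3c.png

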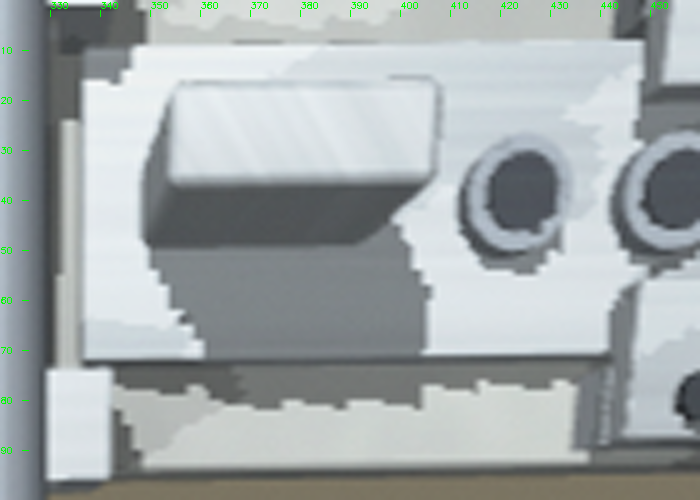

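Call:
arm_command([
  [[0.0117, -0.056, 0, 0, 0, 0.5], [0.0117, -0.056, -0.05, 0, 0, 0.5], [0.0117, -0.056, -0.1, 0, 0, 0.5], [0.0117, -0.056, -0.1377, 0, 0, 0.5], [0.0117, -0.056, -0.1377, 0, 0, 0.5]],
])

```text
time: 6.75
tcp_pos: [0.5763, -0.2233, 0.0202]
tool_rot: [-179.8, 0.2, 8.5]
ft_force: [-0.2, 0.2, -1.5]
width: 0.0219
```

Call:
arm_command([
  [[0, 0, 0, 0, 0, 0]],
])

```text
time: 6.88
tcp_pos: [0.5773, -0.2241, 0.0226]
tool_rot: [-179.9, 0.0, 8.4]
ft_force: [0.6, 0.6, -1.3]
width: 0.0221
```

```bash
python3 - <<'E'
from h import *
for n in("top","scene"):
    im=eyes.read_camera(n);cv2.imwrite(f"pics/{n}1f.png",im[:,:,::-1])
    if n=="top": crop(im,290,145,410,245,6,"top1.png")
    else: crop(im,280,170,400,270,6,"scene1.png")
s=sensors.read_state();print(s["tcp_pos"],s["tool_rot"])
E
```

```text
[ 0.57726809 -0.22398904  0.0225499 ] [-1.79927881e+02  5.34574208e-02  8.43922547e+00]
```

View pics/top1.png

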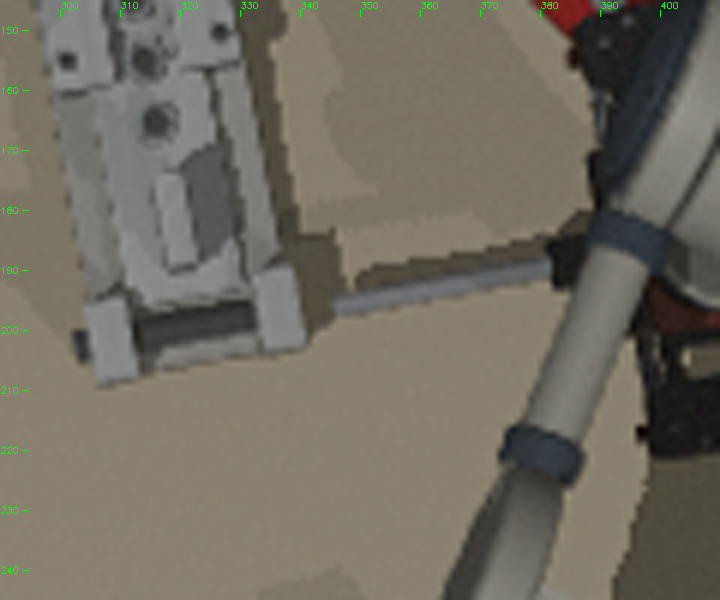

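View pics/scene1.png

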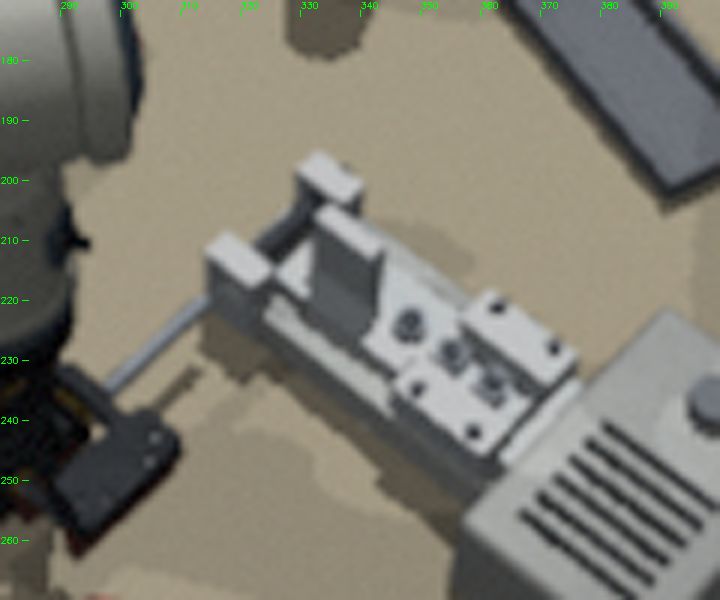

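```bash
python3 - <<'E'
from h import *
c=eyes.calibration("top")
p=fit(c,[(-106,45,54),(-106,27,54),(-106,-45,54),(-106,-27,54),(-72,-45,54),(-72,45,54),(18,14,55),(18,-14,55)],
 [(306.4,209.4),(312.8,207.6),(340.9,203),(333.6,204.5),(338.7,189.0),(304.2,195.5),(309.2,158.7),(321.5,156.2)],[.6,0,0.2])
print("mouth",pj(c,W(p,[-.089,-.045,.039])))
t,b=bp(c,345.3,196.2,.037),bp(c,381.5,189.7,.037)
q=np.array([.5773,-.224]);a=np.radians(98.44)
print("tip",t,"pred",q+.1395*np.array([np.cos(a),np.sin(a)]),"base",b,"yaw",np.degrees(np.arctan2(*(t-b)[[1,0]]))-90)
R=lambda P:W([0,0,-p[2]],[P[0]-p[0],P[1]-p[1],0])
print("tip in dock",R(t),R(b))
# carrier in dock by same fit: fin top z 86
for uv in[(316.5,174),(320.5,173.5),(318.5,190),(322.5,188.5)]:print(R(bp(c,*uv,.086)))
# wrist fit of carrier
d=np.load("w3.npz");cw={k:d[k] for k in d}
fit(cw,[(-65,7,86),(-25,7,86),(-25,-7,86),(-65,-7,86)],[(355,16.5),(407,16),(405.5,36),(354,36.5)],[.63,-.016,.14])
fit(cw,[(-106,-45,54),(-72,-45,54),(-106,-27,54),(-72,-27,54),(18,-14,55)],[(303.5,96.3),(342,96),(302.5,74),(341.5,73.7),(447,55.3)],[.63,-.016,.14])
E
```

```text
[ 0.6355 -0.0158  8.0695] res [[-0.4, -0.6], [0.2, 0.0], [0.2, -0.2], [0.5, -0.5], [0.1, 0.6], [-0.5, 0.1], [0.6, -0.1], [-0.8, 0.6]]
mouth [[339.65509677 196.56392318]]
tip [ 0.55429266 -0.08746463  0.037     ] pred [ 0.55682508 -0.08601077] base [ 0.56832822 -0.18102018  0.037     ] yaw 8.532100194318616
tip in dock [[-0.09042856 -0.05956123  0.        ]] [[-0.08966481 -0.15416067  0.        ]]
[[-0.02675937  0.00433874  0.        ]]
[[-0.02720478 -0.00559431  0.        ]]
[[-0.06656567  0.00615893  0.        ]]
[[-0.06458043 -0.00417864  0.        ]]
[ 0.6363 -0.015   8.3049] res [[-1.6, -0.9], [1.5, -0.7], [1.3, 1.1], [-1.2, 0.9]]
[ 0.6376 -0.0151  8.8215] res [[-0.3, 0.1], [-0.5, -0.2], [0.0, 0.3], [0.2, -0.0], [0.6, -0.0]]
```

Call:
arm_command([
  [[0.0015, 0, 0.002, 0, 0, 0.1], [0.0015, 0, 0.002, 0, 0, 0.1], [0.0, 0.0099, 0.002, 0, 0, 0.1], [-0.0015, 0.0198, 0.002, 0, 0, 0.1], [-0.0015, 0.0198, 0.002, 0, 0, 0.1]],
], squeeze=55)

```text
time: 7.6
tcp_pos: [0.5757, -0.203, 0.0245]
tool_rot: [-179.9, 0.1, 8.6]
ft_force: [0.5, -0.2, -2.1]
width: 0.0216
```

Call:
arm_command([
  [[-0.0012, 0.0079, 0, 0, 0, 0], [-0.0024, 0.0158, 0, 0, 0, 0], [-0.0035, 0.0237, 0, 0, 0, 0], [-0.0047, 0.0316, 0, 0, 0, 0], [-0.0059, 0.0396, 0, 0, 0, 0]],
])

```text
time: 8.22
tcp_pos: [0.5698, -0.1647, 0.0249]
tool_rot: [179.9, 0.0, 8.6]
ft_force: [-0.4, -7.1, -0.8]
width: 0.0217
```

Call:
arm_command([
  [[-0.0012, 0.0079, 0, 0, 0, 0], [-0.0024, 0.0158, 0, 0, 0, 0], [-0.0035, 0.0237, 0, 0, 0, 0], [-0.0047, 0.0316, 0, 0, 0, 0], [-0.0055, 0.0366, 0, 0, 0, 0]],
])

```text
time: 8.85
tcp_pos: [0.5643, -0.1293, 0.0253]
tool_rot: [179.7, 0.0, 8.5]
ft_force: [0.1, -5.1, -1.1]
width: 0.0219
```

Call:
arm_command([
  [[0, 0, 0, 0, 0, 0]],
])

```text
time: 8.98
tcp_pos: [0.5642, -0.1289, 0.0254]
tool_rot: [179.7, 0.0, 8.6]
ft_force: [0.0, -0.7, -1.8]
width: 0.0218
```

```bash
python3 - <<'E'
from h import *
n="top"
im=eyes.read_camera(n);crop(im,260,145,380,245,6,"top2.png")
c=eyes.calibration("top")
p=[.6355,-.0158,np.radians(8.3)]
print(pj(c,W(p,[[-.089,.045+.003+k,.039] for k in(.06,.065,.07,.075)])))
print(sensors.read_state()["tcp_pos"])
E
```

```text
[[280.95697437 206.77257154]
 [279.03205296 207.11013664]
 [277.10696732 207.44773055]
 [275.18171743 207.78535326]]
[ 0.56423694 -0.12884688  0.02536154]
```

View pics/top2.png

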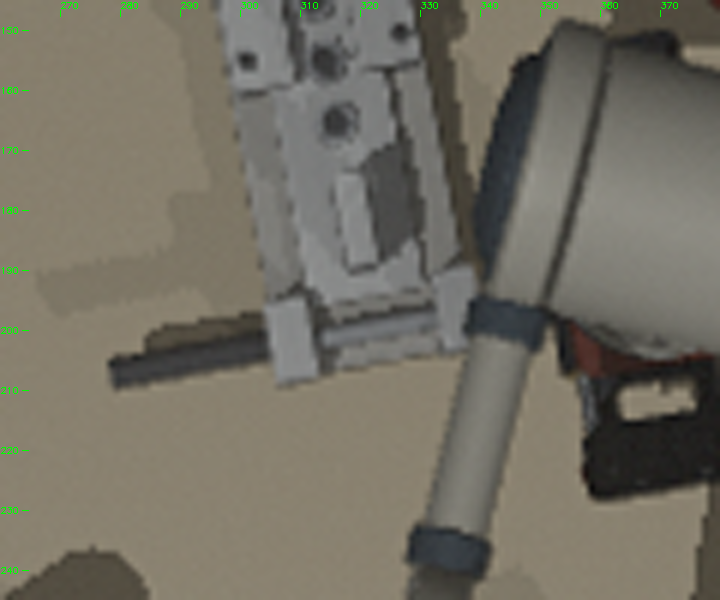

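Pin's outer end at (278,207), so it is about 70 mm out, and only the steel rod spans the channel. Now I'll withdraw.

Call:
arm_command([
  [[0.0037, -0.0247, -0.0005, 0, 0, 0], [0.0074, -0.0494, -0.001, 0, 0, 0], [0.0111, -0.0742, -0.001, 0, 0, 0], [0.0148, -0.0989, -0.001, 0, 0, 0], [0.017, -0.1137, -0.001, 0, 0, 0]],
])

```text
time: 9.65
tcp_pos: [0.5813, -0.2446, 0.0242]
tool_rot: [179.7, 0.0, 8.5]
ft_force: [0.6, 0.4, -1.5]
width: 0.0217
```

Call:
arm_command([
  [[0, 0, 0.05, 0, 0, 0], [0, 0, 0.1, 0, 0, 0], [-0.01, -0.015, 0.12, 0, 0, -10], [-0.02, -0.03, 0.12, 0, 0, -20], [-0.03, -0.045, 0.12, 0, 0, -30]],
])

```text
time: 10.28
tcp_pos: [0.5512, -0.2903, 0.1448]
tool_rot: [179.7, -0.0, -21.8]
ft_force: [0.1, -0.1, -1.6]
width: 0.0217
```

Call:
arm_command([
  [[-0.008, -0.012, 0, 0, 0, -10], [-0.016, -0.025, 0, 0, 0, -20], [-0.024, -0.04, 0, 0, 0, -30], [-0.032, -0.055, 0, 0, 0, -40], [-0.0365, -0.061, 0, 0, 0, -47]],
])

```text
time: 10.9
tcp_pos: [0.5142, -0.3525, 0.1446]
tool_rot: [179.7, 0.0, -69.2]
ft_force: [0.7, -0.3, -1.0]
width: 0.0216
```

Call:
arm_command([
  [[0, 0, 0, 0, 0, 0], [0, 0, 0, 0, 0, 0]],
])

```text
time: 11.15
tcp_pos: [0.5143, -0.3524, 0.1445]
tool_rot: [179.7, 0.0, -69.0]
ft_force: [-0.4, 1.1, -2.4]
width: 0.0219
```

Call:
arm_command([
  [[0.001, 0.0004, -0.05, 0, 0, 0.4], [0.001, 0.0004, -0.09, 0, 0, 0.4], [0.001, 0.0004, -0.106, 0, 0, 0.4], [0.001, 0.0004, -0.112, 0, 0, 0.4], [0.001, 0.0004, -0.1175, 0, 0, 0.4]],
])

```text
time: 11.78
tcp_pos: [0.5164, -0.3526, 0.0289]
tool_rot: [179.8, -0.1, -68.6]
ft_force: [0.4, 0.2, -0.4]
width: 0.0214
```

Call:
arm_command([
  [[0, 0, -0.0003, 0, 0, 0], [0, 0, -0.0003, 0, 0, 0]],
])

```text
time: 12.02
tcp_pos: [0.5171, -0.3531, 0.0301]
tool_rot: [179.9, -0.2, -68.6]
ft_force: [0.6, 1.1, -1.0]
width: 0.0216
```

Call:
arm_command([
  [[-0.0005, 0.0007, -0.002, 0, 0, 0], [-0.0005, 0.0007, -0.0035, 0, 0, 0], [-0.0005, 0.0007, -0.0035, 0, 0, 0]],
])

```text
time: 12.4
tcp_pos: [0.5165, -0.3524, 0.0265]
tool_rot: [179.9, -0.2, -68.6]
ft_force: [0.8, 0.9, -1.4]
width: 0.0216
```

Call:
arm_command([
  [[0, 0, -0.0005, 0, 0, 0], [0, 0, -0.001, 0, 0, 0], [0, 0, -0.001, 0, 0, 0]],
])

```text
time: 12.78
tcp_pos: [0.5166, -0.3525, 0.0265]
tool_rot: [179.9, -0.3, -68.6]
ft_force: [-3.2, 2.1, 5.2]
width: 0.0215
```

Contact at the original height, so it is seated. Releasing.

Call:
arm_command([
  [[0, 0, 0.0005, 0, 0, 0], [0, 0, 0.0005, 0, 0, 0], [0, 0, 0.0005, 0, 0, 0], [0, 0, 0.0005, 0, 0, 0]],
], hand=0)

```text
time: 13.28
tcp_pos: [0.5165, -0.3524, 0.0267]
tool_rot: [179.9, -0.2, -68.6]
ft_force: [-0.3, 0.8, 0.8]
width: 0.0581
```

Call:
arm_command([
  [[0, 0, 0.02, 0, 0, 0], [0, 0, 0.06, 0, 0, 0], [0, 0, 0.12, 0, 0, 0], [0, 0, 0.15, 0, 0, 0]],
])

```text
time: 13.78
tcp_pos: [0.5174, -0.3531, 0.1831]
tool_rot: [-179.9, -0.6, -68.6]
ft_force: [0.3, 0.1, 0.6]
width: 0.0876
```

```bash
python3 - <<'E'
from h import *
s=sensors.read_state();im=eyes.read_camera("wrist");print(s["tcp_pos"],s["tool_rot"],s["joints"].round(1))
cv2.imwrite("pics/w4.png",im[:,:,::-1])
E
```

```text
[ 0.51741713 -0.3531059   0.18305673] [-179.87464581   -0.58872279  -68.5967054 ] [-37.3   8.5  70.9  -0.2 100.   31.2]
```

View pics/w4.png

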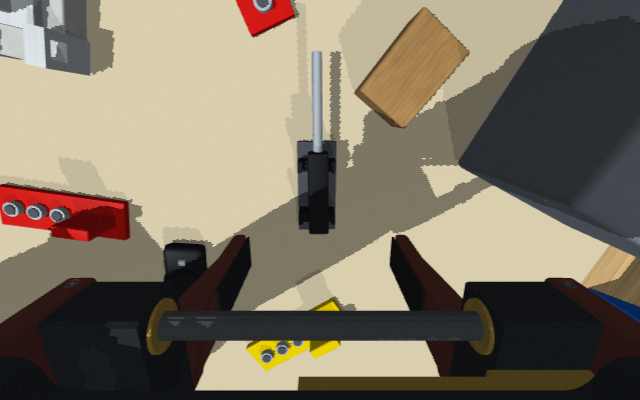

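Call:
arm_command([
  [[0.0125, 0.055, 0, 0.1, 0.07, -3], [0.025, 0.11, 0, 0.2, 0.14, -6], [0.0375, 0.167, 0, 0.3, 0.2, -9], [0.05, 0.222, 0, 0.4, 0.26, -12], [0.0625, 0.277, 0, 0.5, 0.33, -13]],
])

```text
time: 14.45
tcp_pos: [0.5808, -0.0749, 0.1878]
tool_rot: [-179.9, -0.3, -81.7]
ft_force: [0.2, -0.9, -0.1]
width: 0.088
```

Call:
arm_command([
  [[0.012, 0.055, -0.015, 0, 0, 0], [0.012, 0.055, -0.02, 0, 0, 0], [0.012, 0.055, -0.02, 0, 0, 0], [0.012, 0.055, -0.02, 0, 0, 0]],
])

```text
time: 14.95
tcp_pos: [0.5929, -0.0213, 0.1685]
tool_rot: [-179.8, -0.3, -81.8]
ft_force: [-0.2, -0.0, 0.2]
width: 0.0875
```

```bash
python3 - <<'E'
from h import *
s=sensors.read_state();c=eyes.calibration("wrist");im=eyes.read_camera("wrist");print(s["tcp_pos"],s["tool_rot"],s["joints"].round(1))
cv2.imwrite("pics/w5.png",im[:,:,::-1]);np.savez("w5.npz",im=im,**c)
crop(im,240,100,400,290,4,"w5c.png")
E
```

```text
[ 0.59286868 -0.02127168  0.16851107] [-179.80718117   -0.31200725  -81.75783493] [-5.2  3.7 77.6 -0.3 98.5 76.5]
```

View pics/w5.png

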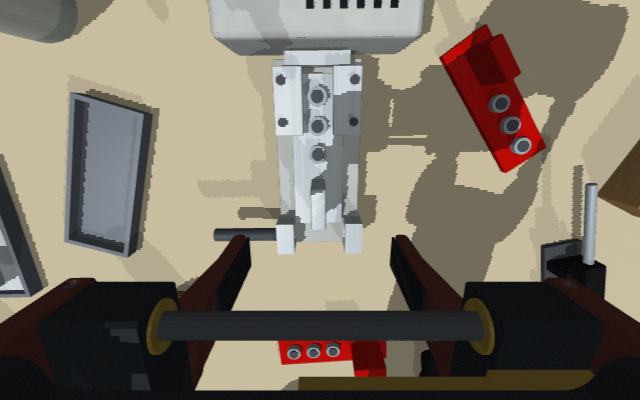

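View pics/w5c.png

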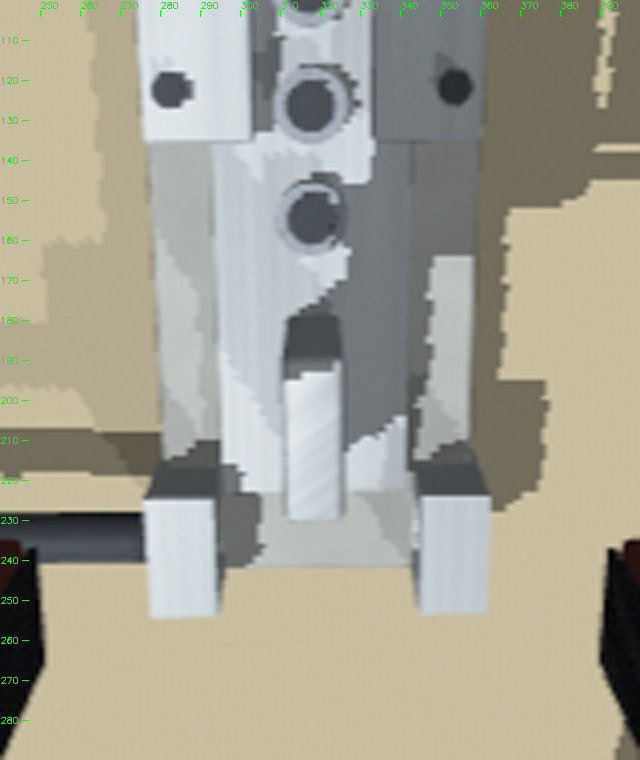

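```bash
python3 - <<'E'
from h import *
d=np.load("w5.npz");c={k:d[k] for k in d}
fit(c,[(-72,45,54),(-72,27,54),(-106,45,54),(-106,27,54),(-72,-27,54),(-72,-45,54),(-106,-27,54),(-106,-45,54),(18,14,55),(18,-14,55)],
[(276.5,224.5),(293.5,224),(277.5,254),(294.5,253.5),(344,223.5),(362.3,223.5),(345.5,253.3),(361.7,253),(302.5,134.7),(333,134.5)],[.63,-.016,.14])
fit(c,[(-65,7,86),(-65,-7,86),(-25,7,86),(-25,-7,86)],[(312.3,230),(325.3,230),(311,192.5),(325.3,191)],[.63,-.016,.14])
fit(c,[(-75,25,40),(-75,-25,40),(0,0,48.5),(27,0,48.5)],[(295.5,222.5),(341.5,222.5),(317.5,154.5),(317.5,125.5)],[.63,-.016,.14])
fit(c,[(87,37,18),(87,-37,18),(-87,-37,18),(-87,37,18)],[(72.5,93),(157.5,107.5),(128,257),(65,241)],[.57,.22,-.14])
im=d["im"];crop(im,50,80,170,270,4,"w5t.png")
E
```

```text
[ 0.6374 -0.0149  8.9376] res [[-0.6, -0.1], [-0.3, 0.1], [0.3, -0.1], [0.0, 0.1], [1.2, -0.1], [0.2, -0.4], [-0.7, -0.4], [-0.2, -0.3], [0.5, 0.6], [-0.2, 0.4]]
[ 0.6348 -0.0147  9.1844] res [[-0.9, 2.0], [1.2, 1.8], [-0.8, -2.2], [0.7, -0.9]]
[ 0.6364 -0.0145  8.6356] res [[-0.0, 0.1], [-0.1, -0.4], [0.2, -0.2], [-0.1, 0.4]]
[ 0.5686  0.2176 -9.085 ] res [[0.5, -1.8], [-10.9, 6.3], [0.5, 0.1], [0.2, -0.3]]
```

View pics/w5t.png

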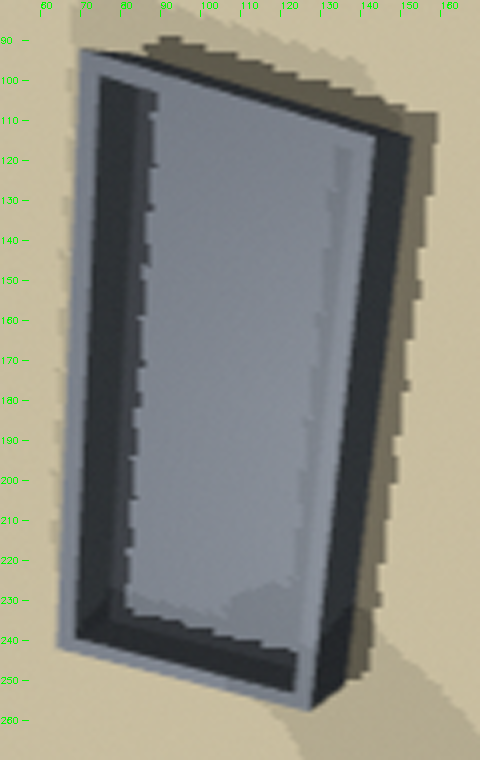

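Call:
arm_command([
  [[-0.0014, 0, -0.03, 0.28, 0.23, 0.4], [-0.0014, 0, -0.07, 0.28, 0.23, 0.4], [-0.0014, 0, -0.1, 0.28, 0.23, 0.4], [-0.0014, 0, -0.1085, 0.28, 0.23, 0.4], [-0.0014, 0, -0.1085, 0.28, 0.23, 0.4]],
])

```text
time: 15.62
tcp_pos: [0.5916, -0.0221, 0.0605]
tool_rot: [-180.0, -0.0, -81.4]
ft_force: [0.4, -0.7, -0.3]
width: 0.0881
```

Call:
arm_command([
  [[0, 0, 0, 0, 0, 0], [0, 0, 0, 0, 0, 0], [0, 0, 0, 0, 0, 0], [0, 0, 0, 0, 0, 0], [0, 0, 0, 0, 0, 0]],
], hand=255, squeeze=60)

```text
time: 16.25
tcp_pos: [0.5916, -0.022, 0.0606]
tool_rot: [-180.0, -0.0, -81.4]
ft_force: [0.4, -0.2, -0.7]
width: 0.0415
```

Call:
arm_command([
  [[0, 0, 0, 0, 0, 0], [0, 0, 0, 0, 0, 0], [0, 0, 0, 0, 0, 0], [0, 0, 0, 0, 0, 0], [0, 0, 0, 0, 0, 0]],
])

```text
time: 16.88
tcp_pos: [0.5916, -0.0218, 0.0606]
tool_rot: [-180.0, 0.0, -81.4]
ft_force: [-0.3, 1.3, 0.1]
width: 0.0133
```

Call:
arm_command([
  [[-0.0099, -0.0015, 0.0005, 0, 0, 0], [-0.0198, -0.003, 0.0005, 0, 0, 0], [-0.0346, -0.0053, 0.0005, 0, 0, 0], [-0.0494, -0.0076, 0.0005, 0, 0, 0], [-0.0692, -0.0106, 0.0005, 0, 0, 0]],
])

```text
time: 17.5
tcp_pos: [0.521, -0.0327, 0.0606]
tool_rot: [180.0, 0.0, -81.4]
ft_force: [-0.7, 0.3, -1.2]
width: 0.0134
```

```bash
python3 - <<'E'
from h import *
s=sensors.read_state();c=eyes.calibration("wrist");im=eyes.read_camera("wrist");print(s["tcp_pos"],s["tool_rot"],s["ft_force"].round(1))
cv2.imwrite("pics/w6.png",im[:,:,::-1])
E
```

```text
[ 0.52103531 -0.03269868  0.06056573] [ 1.79971913e+02  1.13947858e-02 -8.14292151e+01] [-0.7  0.3 -1.2]
```

View pics/w6.png

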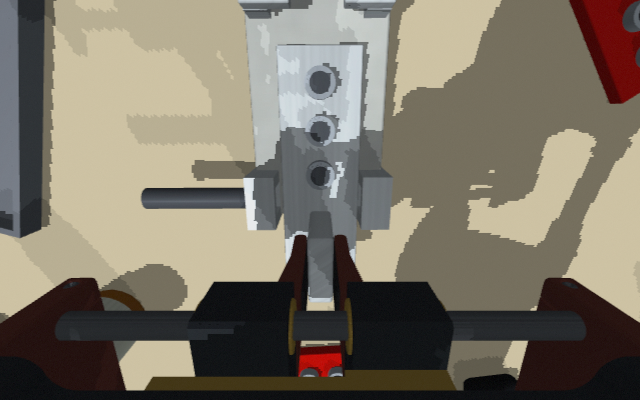

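Call:
arm_command([
  [[0, 0, 0.01, 0, 0, 0], [0, 0, 0.02, 0, 0, 0], [0, 0, 0.04, 0, 0, 0], [0, 0, 0.07, 0, 0, 0], [0, 0, 0.1, 0, 0, 0]],
])

```text
time: 18.18
tcp_pos: [0.5197, -0.0329, 0.1629]
tool_rot: [179.9, -0.0, -81.4]
ft_force: [-0.2, -0.7, -3.3]
width: 0.0136
```

```bash
python3 - <<'E'
from h import *
d=np.load("w5.npz");c={k:d[k] for k in d}
fit(c,[(87,37,18),(87,-37,18),(-87,-37,18),(-87,37,18)],[(70,92.5),(144,114),(128,257.5),(64,242)],[.57,.22,-.14])
im=eyes.read_camera("scene");s=sensors.read_state();print(s["tcp_pos"],s["tool_rot"],s["ft_force"].round(1))
crop(im,240,100,460,280,3,"sc2.png",20)
im=eyes.read_camera("wrist");cv2.imwrite("pics/w7.png",im[:,:,::-1])
E
```

```text
[ 0.5673  0.2196 -8.4499] res [[0.1, -0.2], [-0.2, 0.1], [-0.3, 0.2], [0.4, -0.1]]
[ 0.52132219 -0.03311104  0.16797701] [-1.79673127e+02 -1.14926834e-01 -8.14310958e+01] [0.4 0.5 0.4]
```

View pics/sc2.png

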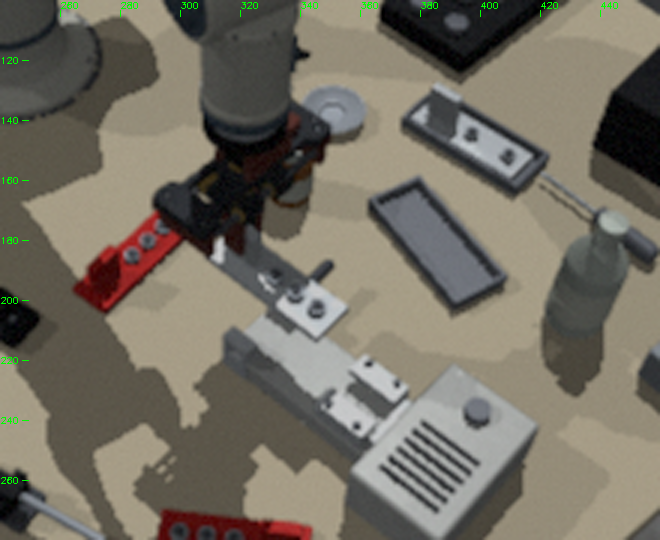

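View pics/w7.png

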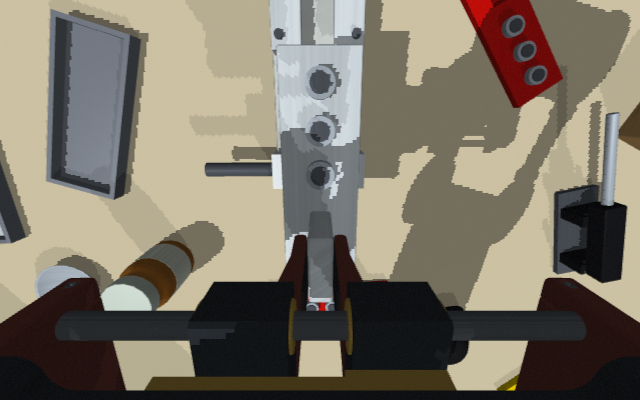

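Call:
arm_command([
  [[0, 0.03, 0, 0, 0, -2], [0.001, 0.08, 0, 0, 0, -6], [0.0015, 0.14, 0, 0, 0, -10], [0.002, 0.2, 0, 0, 0, -14], [0.002, 0.24, 0, 0, 0, -16]],
])

```text
time: 18.9
tcp_pos: [0.523, 0.2095, 0.1651]
tool_rot: [-179.7, -0.1, -97.4]
ft_force: [0.6, -1.0, -2.5]
width: 0.0132
```

Call:
arm_command([
  [[0.0, 0.017, 0, 0, 0, -1], [0.0, 0.017, 0, 0, 0, -1], [0.0, 0.017, 0, 0, 0, -1], [0.0, 0.017, 0, 0, 0, -1]],
])

```text
time: 19.4
tcp_pos: [0.5232, 0.2256, 0.1651]
tool_rot: [-179.7, -0.1, -98.5]
ft_force: [0.1, -0.5, -3.0]
width: 0.0141
```

```bash
python3 - <<'E'
from h import *
s=sensors.read_state();c=eyes.calibration("wrist");im=eyes.read_camera("wrist");print(s["tcp_pos"],s["tool_rot"],s["ft_force"].round(1),s["joints"].round(1))
cv2.imwrite("pics/w8.png",im[:,:,::-1]);np.savez("w8.npz",im=im,**c)
print(pj(c,W([.568,.219,np.radians(-8.4)],np.array([(87,37,18),(87,-37,18),(-87,-37,18),(-87,37,18)])/1e3)))
E
```

```text
[0.52321101 0.2255579  0.16507368] [-1.79724959e+02 -1.37202302e-01 -9.84812665e+01] [ 0.1 -0.5 -3. ] [ 20.1   0.2  81.5  -0.3  98.1 118.5]
[[280.60673097  61.07884979]
 [355.81783036  60.94072627]
 [350.62705267 225.60589473]
 [287.02728688 225.81514603]]
```

View pics/w8.png

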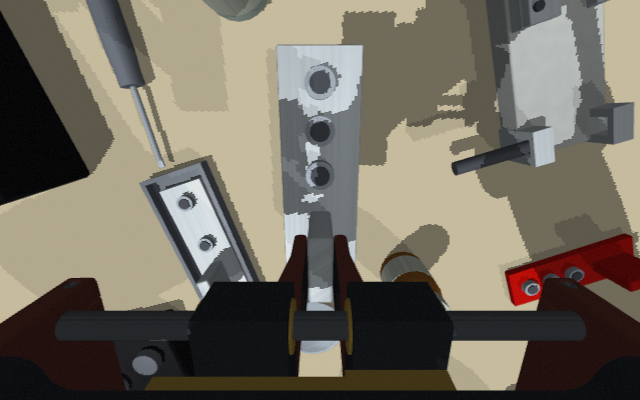

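Call:
arm_command([
  [[0, 0, -0.03, 0.1, 0.13, 0], [0, 0, -0.06, 0.18, 0.26, 0], [0, 0, -0.085, 0.18, 0.26, 0], [0, 0, -0.1, 0.18, 0.26, 0], [0, 0, -0.107, 0.18, 0.26, 0]],
])

```text
time: 20.08
tcp_pos: [0.5231, 0.2252, 0.0576]
tool_rot: [180.0, -0.0, -98.5]
ft_force: [0.9, 0.4, -3.6]
width: 0.0137
```

```bash
python3 - <<'E'
from h import *
s=sensors.read_state();print(s["tcp_pos"],s["tool_rot"],s["ft_force"].round(1))
im=eyes.read_camera("scene");crop(im,310,90,460,240,4,"sc3.png",10)
c=eyes.calibration("wrist");im=eyes.read_camera("wrist");cv2.imwrite("pics/w9.png",im[:,:,::-1])
E
```

```text
[0.52311699 0.22518275 0.05763119] [ 1.79969493e+02 -7.23571835e-03 -9.85133903e+01] [ 0.9  0.4 -3.6]
```

View pics/sc3.png

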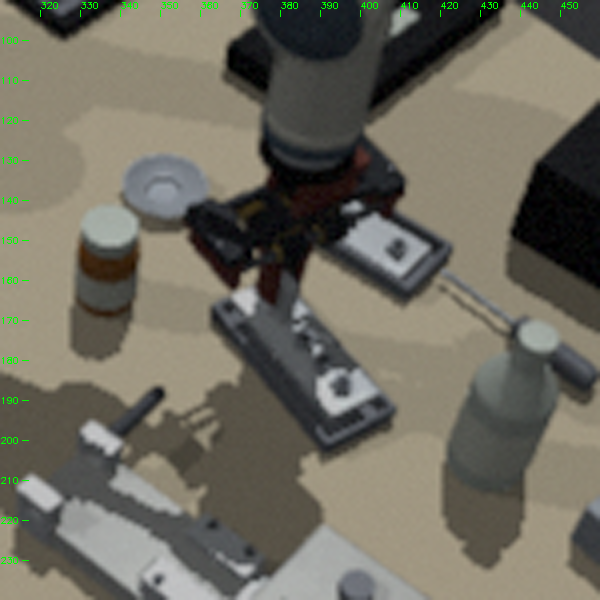

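View pics/w9.png

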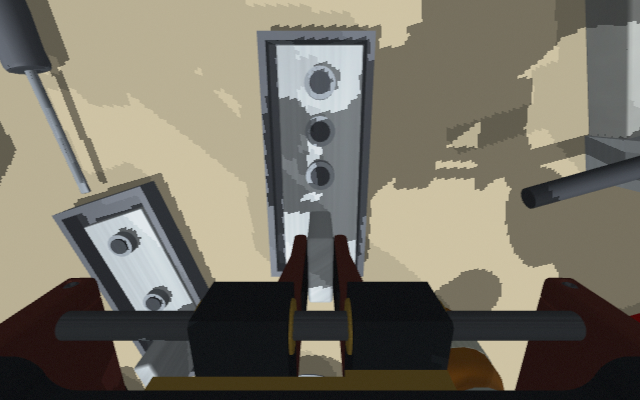

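```bash
python3 - <<'E'
from h import *
c=eyes.calibration("wrist")
fit(c,[(87,37,18),(87,-37,18)],[(258,31),(378,28)],[.57,.22,-.14])
fit(c,[(75,25,37),(75,-25,37)],[(275.5,45),(363.5,45)],[.57,.22,-.14])
print(pj(c,W([.568,.219,np.radians(-8.4)],np.array([(87,37,18),(87,-37,18),(82,32,18),(82,-32,18),(-87,-37,18),(-87,37,18)])/1e3)).round(1))
E
```

```text
[ 0.5682  0.217  -7.2688] res [[0.7, -0.0], [-0.7, -0.0]]
[ 0.5678  0.218  -8.537 ] res [[0.4, -0.0], [-0.4, -0.0]]
[[258.3  30.4]
 [376.8  30.1]
 [266.8  39.4]
 [368.4  39.1]
 [364.5 274.8]
 [272.8 275. ]]
```

Call:
arm_command([
  [[0, 0.001, -0.008, 0, 0, 0], [0, 0.001, -0.014, 0, 0, 0], [0, 0.001, -0.018, 0, 0, 0], [0, 0.001, -0.0205, 0, 0, 0], [0, 0.001, -0.0215, 0, 0, 0]],
])

```text
time: 20.8
tcp_pos: [0.5232, 0.2264, 0.0364]
tool_rot: [180.0, -0.0, -98.5]
ft_force: [-0.7, 0.5, -2.4]
width: 0.0137
```

Call:
arm_command([
  [[0, 0, 0, 0, 0, 0], [0, 0, -0.0005, 0, 0, 0]],
])

```text
time: 21.05
tcp_pos: [0.5233, 0.2264, 0.0362]
tool_rot: [-180.0, 0.0, -98.5]
ft_force: [-0.0, 0.5, -2.9]
width: 0.0137
```

Call:
arm_command([
  [[0, 0, -0.0005, 0, 0, 0], [0, 0, -0.001, 0, 0, 0], [0, 0, -0.001, 0, 0, 0]],
])

```text
time: 21.42
tcp_pos: [0.5234, 0.2265, 0.0355]
tool_rot: [-180.0, 0.0, -98.5]
ft_force: [-1.2, -0.8, -1.5]
width: 0.0135
```

Call:
arm_command([
  [[0, 0, -0.0005, 0, 0, 0], [0, 0, -0.0007, 0, 0, 0], [0, 0, -0.0007, 0, 0, 0]],
])

```text
time: 21.8
tcp_pos: [0.5235, 0.2265, 0.0355]
tool_rot: [-180.0, 0.0, -98.5]
ft_force: [-4.5, -1.4, 5.0]
width: 0.0135
```

Call:
arm_command([
  [[0, 0, 0.0003, 0, 0, 0], [0, 0, 0.0003, 0, 0, 0], [0, 0, 0.0003, 0, 0, 0], [0, 0, 0.0003, 0, 0, 0], [0, 0, 0.0003, 0, 0, 0]],
], hand=0)

```text
time: 22.42
tcp_pos: [0.5235, 0.2265, 0.0358]
tool_rot: [-180.0, 0.0, -98.5]
ft_force: [-0.2, 0.3, 0.6]
width: 0.0602
```

Call:
arm_command([
  [[0, 0, 0.02, 0, 0, 0], [0, 0, 0.06, 0, 0, 0], [0, 0, 0.12, 0, 0, 0], [0, 0, 0.16, 0, 0, 0], [0, 0, 0.16, 0, 0, 0]],
])

```text
time: 23.05
tcp_pos: [0.5252, 0.2271, 0.2025]
tool_rot: [-179.5, 0.3, -98.5]
ft_force: [-0.1, 1.2, -0.1]
width: 0.0883
```

```bash
python3 - <<'E'
from h import *
s=sensors.read_state();print(s["time"],s["tcp_pos"],s["tool_rot"],s["ft_force"].round(1))
for n in("scene","wrist","top"):
  im=eyes.read_camera(n);cv2.imwrite(f"pics/{n}_e.png",im[:,:,::-1])
E
```

```text
23.05 [0.52519545 0.22713866 0.20249944] [-179.4519253     0.3037138   -98.49637305] [-0.1  1.2 -0.1]
```

View pics/wrist_e.png

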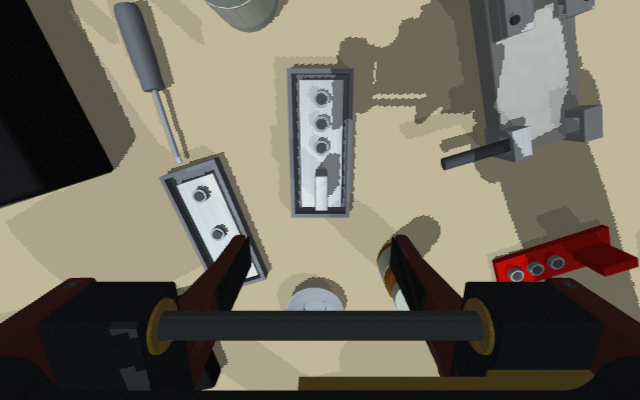

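View pics/scene_e.png

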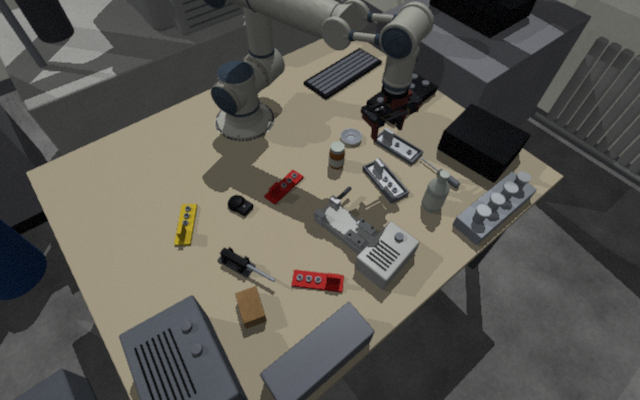

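View pics/top_e.png

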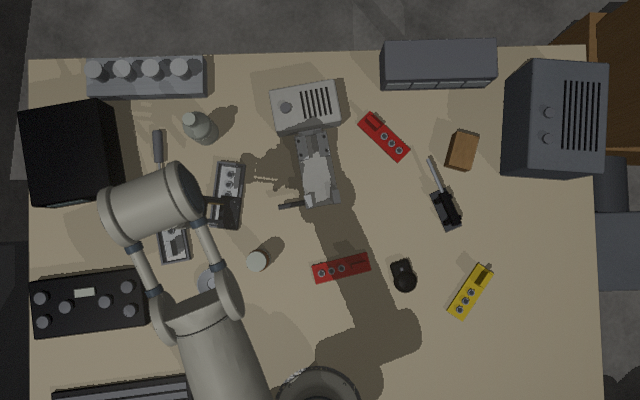

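The carrier lies centred and flat in the tray (wrist view, 293–352 × 70–215). The pin is still out at (470,155). The drift is on its rest, at (445,208) in the top view, and the other objects have not moved. Handing in.

```bash
python3 -c "
from workcell import workorder
print(workorder.finish_job())"
```

```text
the job is handed in; nothing more can be done
None
```

The job is done and handed in, at about 23 s of the 69 s allowed:
- **Pin:** I pushed the drift into the right-hand bore and drove the lock pin to about 70 mm. It needed roughly 5–7 N.
- **Drift:** I laid it back on its rest, and it touched down at its original height.
- **Carrier:** I slid it forward about 70 mm from under the clips, lifted it level, and lowered it into the empty tray until it touched before letting go.

**Last checks:** The final pictures show the carrier centred and flat in the tray, the pin still out, and the drift on its rest. The spare and the other things on the table look unmoved, and the gripper is open and clear of everything.

**Disagreement:** The top camera read about 2.5 mm off in x from the wrist camera and the arm's own position. I used the wrist camera and measured positions relative to each other where the fit mattered. No check failed.

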